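Press a printed cover home with a toggle clamp

TASK

Slide the printed case along its channel until it is fully home against the end stop, then throw the toggle clamp over centre onto it so that the clamp presses the raised cover fully down. Afterwards swing the clamp all the way back open, leaving the case home and the cover fully down. Let the clamp do the pressing, not the fingers, and leave the other things on the bench where they are.

Things in the scene. Friction and masses are not known exactly. Their poses are not given: they have to be found in the camera images.
- fixture: Aluminium fixture bolted to the bench, base plate 360 (x) x 130 (y) x 12 mm. Origin: centre of the plate's underside. +x is the way the case slides home. Two rails along x form the channel: 14 mm above the plate, inner faces at y = +-37.5 mm, from x = -180 to +30 mm, open at the -x end. The clamp stands behind the end stop.
- end_stop (a point): Middle of the top edge of the end stop's face, which closes the channel's +x end: x = 30, z = 42 mm in the fixture's frame. The stop is 99 mm wide.
- clamparm_axis (a point): Axis (along y) of the steel clamp arm, at x = 75, z = 85 mm in the fixture's frame, between bracket plates (bracket x = 50 to 157, 56 wide, top at z = 127 mm). The arm is 95 mm long. Open it is raised by 61 degrees, top near z = 178 mm, pad at x = 0, z = 153 mm; shut it is level and its 26 mm rubber pad bears on the middle of the cover of a case that is home.
- handle_axis (a point): Axis (along y) of the clamp handle, at x = 129, z = 111 mm in the fixture's frame. The handle is linked to the arm, and both turn the same way.
- case: Grey printed case, 100 (x) x 70 (y) x 34 mm, about 0.2 kg, loose in the channel on the plate (underside 12 mm above the bench), 2.5 mm play to each rail. Origin: centre of its underside, x axis as the fixture's. It starts 30 to 60 mm short of the stop; home, its origin is at x = -20 mm in the fixture's frame.
- cover: Grey printed cover plate 88 (x) x 68 (y) x 8 mm on the case, 6 mm short of the case at both ends; it slides only up and down on it, with a stiff fit (about 5 N to push it down). Origin: centre of the plate's underside, 34 mm above the case's origin when fully down, 6 to 10 mm more at the start.
- clamp_handle (a joint): Handle angle, rad. 0 = fully open: it leans away from the case (+x), 40 degrees above level. Grows as it swings up and over towards the case; 0.94 = shut on its stop, 4 degrees past upright. Dead centre at 0.87 (upright); beyond it the clamp is locked. It has some friction and stays about where it is left. Pushing the knob takes 1 to 10 N, most near the end as the pad presses the cover.
- knob (a point): Centre of the black ball knob, 34 mm across, on the handle's end, 125 mm from the handle's axis. In the fixture's frame about x = 225, z = 192 mm open and x = 120, z = 236 mm shut; y = 0.
- glue: Bystander: glue bottle, 44 mm across, 110 mm tall; origin at the middle of its underside.
- spare_cover: Bystander: flat loose spare cover, 88 x 68 x 8 mm, lying on the bench beyond the fixture; origin at the middle of its underside.
- scraper: Bystander: scraper with a handle, 200 mm long, lying on the bench; origin at the middle of its length, underside.
- cup: Bystander: white cup, 70 mm across and 70 mm tall; origin at the middle of its underside.
- spool: Bystander: filament spool lying flat, 200 mm across, 60 mm tall; origin at the middle of its underside.
- printed_ring: Bystander: printed ring, 90 mm across, 30 mm tall; origin at the middle of its underside.
- brush: Bystander: brush, 180 mm long; origin at the middle of its length, underside.

How it is judged:
By the outcome, as a careful person would: the job done as asked, in the order asked, and still so for the second after the job is handed in, with the robot touching nothing.
It also fails if it takes over 58 s, if anything falls off the work surface, if the arm or the gripper's body presses on something with over 40 N, if the wrist force passes 120 N, or if a joint passes its speed limit or range.

ROBOT

A 6-joint arm with a two-finger parallel gripper is mounted at the origin on the work surface. World frame = base frame: x ahead of the robot, y to its left, z up, the work surface at z = 0. Lengths are in m, angles in rad, forces in N, time in s.
With the tool pointing down it reaches from about 0.375 to 0.9 m from the base axis. Payload 3.1 kg.
Tool frame: the origin (TCP) lies on the centre line of the jaws, within the pads' length; the fingertips stand 22 mm ahead of it and the grasp point (between the pads) lies 3 mm ahead of it; z points along the fingers, y is the line along which they close (so a half turn about z gives the same grasp; the last joint's range is limited). The gripper opens to 85 mm and grips with 20 to 120 N. Pads are 22 mm wide; open, the fingers measure 114 mm over their backs; the gripper's body (76 mm by 85 mm) begins 54 mm behind the grasp point. The pads swing forward as they close: fully open they stand 13 mm farther back than shut.
Start: joints at [0.928, 0.527, 1.433, -0, 1.181, -0.178], TCP at [0.28, 0.559, 0.253] pointing down, gripper open.
Joint ranges: [-3.08, 3.08], [-0.75, 2.2], [0.22, 2.44], [-1.43, 4.57], [0, 2.65], [-2.85, 2.85]. Speed limits (rad/s): [2.79, 2.79, 3.14, 3.14, 3.14, 3.14].

INTERFACE

Orientations are given as a unit quaternion [x, y, z, w].
In Python, from station import manip, eyes, workorder, telemetry gives the robot as it stands (manip), with the cameras (eyes), the job (workorder) and the readings (telemetry).
- The arm moves only by the tool hand_motion, called after ">>>" as name([rows], argument=value, ...), one row to a line, values as JSON. Schema: {"type":"object","properties":{"offsets":{"type":"array","items":{"type":"object","properties":{"dx":{"type":"number"},"dy":{"type":"number"},"dz":{"type":"number"},"twist":{"type":"number"},"finger_gap":{"type":"number"}},"additionalProperties":false,"required":["finger_gap"]},"minItems":1,"maxItems":20},"force":{"type":"number"},"only":{"type":"string"},"quiet":{"type":"boolean"},"lines":{"type":"string"}},"required":["offsets"],"additionalProperties":false}. offsets is a list of rows, 1 to 20 of them, each an object with the fields dx, dy, dz (the shift in fractions of the full range, 1 being 1 m), twist (a turn about the tool's z in fractions of the full range, 1 being 120 degrees), finger_gap (the opening from 0.0 (shut) to 1.0 (fully open)); a field left out counts as zero (the opening has to be given); each row is the pose to reach, as a shift and turn from the pose commanded when the call began, along the tool's axes at that moment; what a row does not reach only later rows make up. A row lasts 1/10 s, in which the tool goes at most 0.05 m and 0.15 rad, less where a joint would pass 70% of its speed; a pose out of reach is approached as far as the arm can. The fingers move at their own pace and stop on an object; force is the grip in N (left out, the last holds). Time passes only in rows, so rows that do not move let the fingers close. The tool returns the time, the measured TCP pose, the force, the opening and the grip force at its end. only (a regular expression) keeps the lines of the reply that match it, lines (a string "A,B") keeps lines A to B, and quiet returns only ok. Input that does not fit is refused with a message, and nothing moves.
- telemetry.sense(): the state, without advancing time (a new reading comes with each control period).
- eyes.snapshot(name): name is "side" or "top" or "wrist"; returns a dict with "pixels" (420x560x3 uint8, red, green, blue), "range_z" (420x560 float32, m along the optical axis (not along the pixel's ray), 0 where there is no reading), "fov_y" (degrees; the focal length in pixels is half the picture's height over the tangent of half this angle, whatever the lens; pixels are square), "cx", "cy" (the principal point, pixels), "R" (3x3) and "t" (3): a world point X has camera coordinates R X + t; the wrist camera has in their place "hand_eye" (4x4, takes a point from camera to tool coordinates, whose origin is the TCP and whose axes are the flange's). Camera axes: x right, y down, z forward; pixel columns grow to the right and rows downward; lengths in m; the calibration is good to about 2 mm. A picture is of the moment at which its call begins: read the wrist's pose just before it.
- workorder.sign_off(): hands the job in; it is judged then, once.
The state is a dict: "t": time; "q": joint angles; "qd": joint speeds; "tau": joint torques, N m; "tcp_pos": TCP position; "tool_rot": TCP orientation; "force": force on the tool from outside, world axes, zero at the start; "ft_torque": the same for the moment, N m; "finger_gap": opening from 0.0 (shut) to 1.0 (fully open); "gripper_force": force on a finger pad.
Only numpy, scipy, OpenCV 4.12 (cv2) and the standard library are available. Lean on these libraries where they do the work, as an engineer would, in place of code of your own. Each camera call takes 0.05 s, during which the arm holds its last target. There are 200 camera calls.

## Working session

There is one attempt and no reset: what is moved stays moved. The work goes in short steps, Python scripts to look and compute and a tool call to move; the robot and the scene stay as the last step left them, time stands still between calls to the robot, and variables do not carry over. Pictures are saved under pics/ and viewed, at most 10 in all, crops included, and the job is handed in when it is done.

```bash
ls; mkdir -p pics
```

Create h.py:
```python
import numpy as np, cv2
from station import manip, eyes, workorder, telemetry
def snap(n):
    s=telemetry.sense(); d=eyes.snapshot(n); d['s']=s; return d
def f(d): return d['pixels'].shape[0]/2/np.tan(np.radians(d['fov_y'])/2)
def cloud(d):
    z=d['range_z'].astype(float); v,u=np.indices(z.shape)
    P=np.stack([(u-d['cx'])/f(d)*z,(v-d['cy'])/f(d)*z,z],-1)
    W=(P-d['t'])@np.array(d['R']); W[z==0]=np.nan; return W
def proj(d,X):
    c=np.array(d['R'])@np.array(X)+d['t']; return c[:2]/c[2]*f(d)+[d['cx'],d['cy']]
def save(d,n): cv2.imwrite('pics/'+n,cv2.cvtColor(d['pixels'],cv2.COLOR_RGB2BGR))
```

Run:
```python
from h import *
for n in('top','side'):
    d=snap(n); save(d,n+'0.png'); np.savez(n+'0.npz',W=cloud(d),px=d['pixels']); print(n,d['fov_y'],d['R'],d['t'])
s=telemetry.sense();print(s)
```

```text
pics
station.py
top 46.98604596164356 [[ 0.00883113 -0.99956375  0.02818381]
 [-0.98248111 -0.01392021 -0.18584161]
 [ 0.18615286 -0.02604887 -0.98217543]] [-0.002907    0.56414474  1.348692  ]
side 57.63365730534191 [[ 0.98139505 -0.19187845 -0.00681233]
 [-0.11928801 -0.58154866 -0.80471829]
 [ 0.1504464   0.79055918 -0.59361778]] [-0.54727065  0.1988636   1.11858383]
{'t': 0.1, 'q': array([ 9.28478312e-01,  5.28345772e-01,  1.43376513e+00,  3.56490279e-05,
        1.18140512e+00, -1.78490412e-01]), 'qd': array([ 0.00077133, -0.00186395, -0.00312304,  0.00033473, -0.0015338 ,
       -0.00051251]), 'tau': array([ 3.30567473e-04, -4.43303668e+01, -1.78586894e+01, -1.67230810e-04,
        3.85996420e-03, -3.87144055e-06]), 'tcp_pos': array([0.27920712, 0.55850273, 0.25245116]), 'tool_rot': array([ 2.29847004e-01,  9.73226299e-01, -8.75253285e-04, -3.98809517e-04]), 'force': array([-0.34843876, -0.47895357, -0.23716211]), 'ft_torque': array([0.04075639, 0.0217239 , 0.02964897]), 'gripper_force': 0.0, 'finger_gap': 0.9995003270779049}
```

View pics/top0.png

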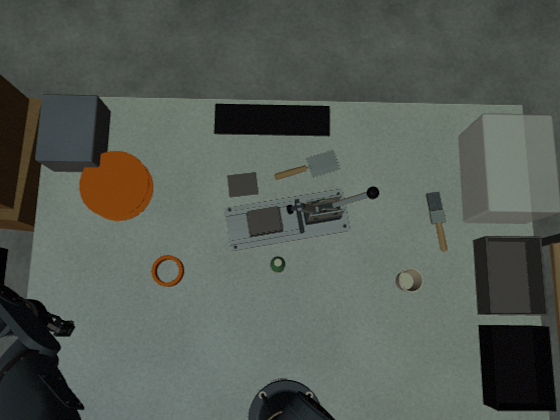

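View pics/side0.png

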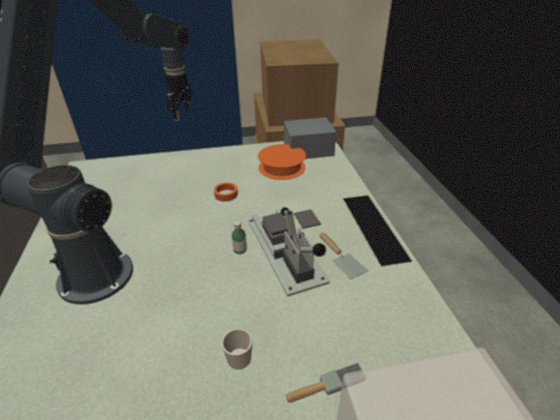

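The top view shows the fixture centred near (288,219), with its +x to the right and slightly up. The case is at (265,221), the knob at (373,193), the glue bottle at (278,264) and the spare cover at (243,184). The side view shows the clamp open, with the knob at (319,249).

Run:
```python
from h import *
z=np.load('top0.npz');W=z['W'];px=z['px']
sub=np.zeros(W.shape[:2],bool);sub[185:255,218:390]=True
tab=W[280:330,180:250,2];print('table z',np.nanmedian(tab))
H=W[...,2]-np.nanmedian(tab)
m=sub&(H>.006)&(H<.04)
n,l,st,c=cv2.connectedComponentsWithStats(m.astype(np.uint8))
print(st[1:][st[1:,4]>20])
k=1+np.argmax(st[1:,4]); p=W[l==k]
r=cv2.minAreaRect((p[:,:2]*1000).astype(np.float32));print('fixture',r,cv2.boxPoints(r))
# case cover: heights 50-75mm near
for lo,hi in((.045,.068),(.018,.03),(.14,.20)):
    m=sub&(H>lo)&(H<hi)
    n,l,st,c=cv2.connectedComponentsWithStats(m.astype(np.uint8))
    for k in range(1,n):
        if st[k,4]>40:
            p=W[l==k];r=cv2.minAreaRect((p[:,:2]*1000).astype(np.float32));print(lo,st[k],np.median(p,0),r)
m=(px.max(-1)<30)&sub; n,l,st,c=cv2.connectedComponentsWithStats(m.astype(np.uint8))
for k in range(1,n):
    if st[k,4]>30: print('dark',st[k],np.nanmedian(W[l==k],0))
big=cv2.resize(px[170:260,215:390],None,fx=4.5,fy=4.5,interpolation=cv2.INTER_CUBIC)
cv2.imwrite('pics/c1.png',cv2.cvtColor(cv2.convertScaleAbs(big,alpha=1.6),cv2.COLOR_RGB2BGR))
```

```text
table z -0.0006191825074082782
[[ 228  185   30   12  211]
 [ 223  188  129   63 3196]]
fixture ((561.9056396484375, -0.8064117431640625), (138.2859344482422, 365.1421203613281), 10.747780799865723) [[ 459.92865  165.66772]
 [ 528.0225  -193.06894]
 [ 663.8826  -167.28055]
 [ 595.78876  191.45612]]
0.045 [312 202  21   7  78] [ 0.59634644 -0.10997302  0.05181988] ((594.1279296875, -101.35055541992188), (12.907867431640625, 59.40392303466797), 8.532100677490234)
0.045 [246 206  36  30 758] [0.54751157 0.06832799 0.06164831] ((548.1630859375, 67.88235473632812), (69.67412567138672, 98.58779907226562), 10.547209739685059)
0.045 [304 213  38  11 130] [ 0.55723619 -0.08964959  0.05179295] ((564.3905639648438, -103.3700180053711), (29.25377655029297, 107.17733764648438), 7.540321350097656)
0.018 [224 201  71  16 236] [0.59033729 0.09324796 0.02451614] ((592.183349609375, 82.92649841308594), (19.389862060546875, 209.50765991210938), 9.569559097290039)
0.018 [229 229  71  16 310] [0.50625579 0.06690448 0.0247559 ] ((507.23406982421875, 66.70625305175781), (17.59029197692871, 208.65919494628906), 10.43682861328125)
0.14 [342 187  30  17 165] [ 0.5932952  -0.1817038   0.16661015] ((596.2684326171875, -180.6986083984375), (30.14337158203125, 67.12345886230469), 9.016328811645508)
0.14 [286 203  22  12 161] [ 0.56376891 -0.02243192  0.1634253 ] ((564.589111328125, -22.165266036987305), (23.623706817626953, 58.56446075439453), 8.49605941772461)
dark [367 187  12  12 107] [ 0.59993734 -0.21787961  0.20423786]
dark [287 205   6   9  36] [ 0.56102339 -0.00148331  0.16174271]
```

View pics/c1.png

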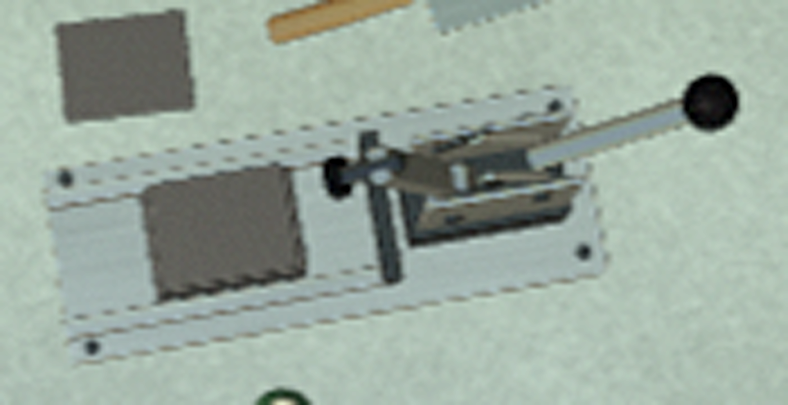

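The crop confirms the layout: case at (230,232), open clamp pad at (338,178), knob at (711,101), and the glue bottle just below the picture at (283,400). Next I'll work out the poses and targets.

Add to h.py:
```python
def ray(d,uv):
    R=np.array(d['R']);k=np.array([(uv[0]-d['cx'])/f(d),(uv[1]-d['cy'])/f(d),1]);r=R.T@k
    return -R.T@np.array(d['t']),r/np.linalg.norm(r)
def tri(a,b):
    (p,u),(q,v)=a,b; s=np.linalg.lstsq(np.stack([u,-v],1),q-p,rcond=None)[0]
    A,B=p+s[0]*u,q+s[1]*v; return (A+B)/2,np.linalg.norm(A-B)
def blob(d,box,thr=30):
    x0,y0,x1,y1=box; m=(d['pixels'][y0:y1,x0:x1].max(-1)<thr).astype(np.uint8)
    n,l,st,c=cv2.connectedComponentsWithStats(m); k=1+np.argmax(st[1:,4])
    (cx,cy),r=cv2.minEnclosingCircle(np.argwhere(l==k)[:,::-1].astype(np.float32)); return (cx+x0,cy+y0),r,st[k,4]
```

Run:
```python
from h import *
T=snap('top');S=snap('side')
a=blob(T,(358,180,390,206));b=blob(S,(308,238,332,262));print(a,b)
K,e=tri(ray(T,a[0]),ray(S,b[0]));print('knob',K,e)
W=cloud(T)
# rail edges -> direction by fitLine
H=W[...,2];dirs=[];cs=[]
for box in((201,217,224,295),(229,245,229,300)):
    s=np.zeros(H.shape,bool);s[box[0]:box[1],box[2]:box[3]]=1;s&=(H>.018)&(H<.029)
    l=cv2.fitLine((W[s][:,:2]).astype(np.float32),cv2.DIST_HUBER,0,.001,.001).ravel();dirs.append(l[:2]*-np.sign(l[1]));cs.append(l[2:])
print(dirs,cs)
g=(slice(255,275),slice(268,290));print('glue top',np.nanmax(H[g]),np.nanmedian(W[g][H[g]>.05],0))
w=snap('wrist');print(np.round(w['hand_eye'],3),w['fov_y'])
```

```text
((372.27777767181396, 192.1666669845581), 5.840043067932129, np.int32(106)) ((318.8999996185303, 249.5), 5.501008987426758, np.int32(55))
knob [ 0.60487973 -0.22060723  0.19296159] 0.0033971705662052014
[array([ 0.1845386, -0.9828253], dtype=float32), array([ 0.17806731, -0.9840183 ], dtype=float32)] [array([0.590276  , 0.08401142], dtype=float32), array([0.5050471 , 0.06616399], dtype=float32)]
glue top 0.11551450924380152 [0.41980032 0.02833016 0.07777433]
[[ 0.    -0.95  -0.312  0.082]
 [ 1.    -0.     0.001 -0.   ]
 [-0.001 -0.312  0.95  -0.121]
 [ 0.     0.     0.     1.   ]] 61.37777239764762
```

The rows are not in the units I measure in: turns go in shares of 120 degrees. I convert before sending: 0.925 rad / 2.0944 = 0.4417.

>>> hand_motion([
  {"dx":-0.04, "dy":-0.025, "twist":0.043, "finger_gap":0},
  {"dx":-0.08, "dy":-0.05, "twist":0.0859, "finger_gap":0},
  {"dx":-0.12, "dy":-0.075, "twist":0.1289, "finger_gap":0},
  {"dx":-0.16, "dy":-0.1, "twist":0.1767, "finger_gap":0},
  {"dx":-0.2, "dy":-0.125, "twist":0.2196, "finger_gap":0},
  {"dx":-0.24, "dy":-0.15, "twist":0.2674, "finger_gap":0},
  {"dx":-0.28, "dy":-0.175, "twist":0.3104, "finger_gap":0},
  {"dx":-0.32, "dy":-0.2, "twist":0.3533, "finger_gap":0},
  {"dx":-0.36, "dy":-0.225, "twist":0.3963, "finger_gap":0},
  {"dx":-0.4, "dy":-0.25, "twist":0.4297, "finger_gap":0},
  {"dx":-0.411, "dy":-0.254, "twist":0.4417, "finger_gap":0},
  {"dx":-0.411, "dy":-0.254, "twist":0.4417, "finger_gap":0},
  {"dx":-0.411, "dy":-0.254, "twist":0.4417, "finger_gap":0},
], force=60)

```text
t: 1.55
tcp_pos: [0.5326, 0.1486, 0.253]
tool_rot: [0.64, 0.769, -0.0, -0.001]
force: [-0.9, -0.4, -0.2]
finger_gap: 0.002
gripper_force: 0.0
```

Run:
```python
from h import *
d=snap('wrist');save(d,'w1.png');s=d['s'];print(s['tcp_pos'],s['tool_rot'],s['force'],s['t'])
```

```text
[0.53261228 0.148617   0.25304434] [ 6.39686870e-01  7.68635156e-01 -2.58042732e-04 -7.98577916e-04] [-0.90087536 -0.43868144 -0.21684739] 1.55
```

View pics/w1.png

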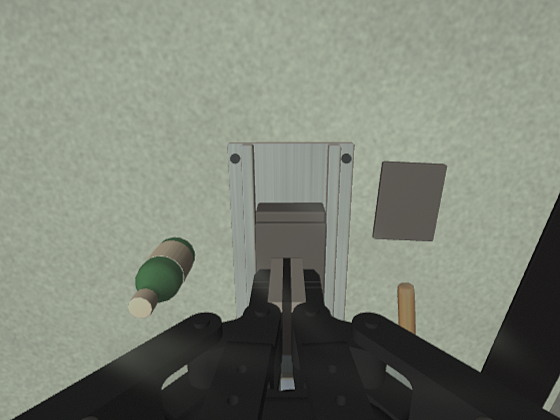

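The view is aligned with the channel. The rails run at columns 240 and 343, the closed fingers are centred at 288, and the case's rear edge is at row 205. Next: descend behind the case.

>>> hand_motion([
  {"dz":0.045, "finger_gap":0},
  {"dz":0.09, "finger_gap":0},
  {"dz":0.135, "finger_gap":0},
  {"dz":0.165, "finger_gap":0},
  {"dz":0.185, "finger_gap":0},
  {"dz":0.203, "finger_gap":0},
  {"dz":0.203, "finger_gap":0},
  {"dz":0.203, "finger_gap":0},
])

```text
t: 2.4
tcp_pos: [0.5328, 0.1493, 0.0505]
tool_rot: [0.639, 0.769, -0.0, -0.0]
force: [0.0, 0.3, 0.3]
finger_gap: -0.001
gripper_force: 0.0
```

Run:
```python
from h import *
d=snap('wrist');save(d,'w2.png');s=d['s']
from scipy.spatial.transform import Rotation as Ro
z=d['range_z'].astype(float);v,u=np.indices(z.shape);P=np.stack([(u-d['cx'])/f(d)*z,(v-d['cy'])/f(d)*z,z],-1)
h=d['hand_eye'];T=P@h[:3,:3].T+h[:3,3];W=Ro.from_quat(s['tool_rot']).apply(T.reshape(-1,3)).reshape(T.shape)+s['tcp_pos']
o=np.array([.561,-.0004]);U=np.array([.181,-.983]);V=np.array([.983,.181])
x=(W[...,:2]-o)@U;y=(W[...,:2]-o)@V
for r in range(100,420,20): print(r,[tuple(np.round([x[r,c]*1e3,y[r,c]*1e3,W[r,c,2]*1e3]).astype(int)) for c in(180,250,288,325,400)])
```

```text
100 [(np.int64(-228), np.int64(-52), np.int64(1)), (np.int64(-228), np.int64(-19), np.int64(1)), (np.int64(-229), np.int64(-2), np.int64(0)), (np.int64(-229), np.int64(16), np.int64(0)), (np.int64(-229), np.int64(50), np.int64(1))]
120 [(np.int64(-219), np.int64(-52), np.int64(0)), (np.int64(-219), np.int64(-19), np.int64(0)), (np.int64(-220), np.int64(-2), np.int64(1)), (np.int64(-220), np.int64(16), np.int64(1)), (np.int64(-220), np.int64(51), np.int64(0))]
140 [(np.int64(-210), np.int64(-54), np.int64(0)), (np.int64(-210), np.int64(-20), np.int64(0)), (np.int64(-210), np.int64(-2), np.int64(0)), (np.int64(-210), np.int64(16), np.int64(0)), (np.int64(-210), np.int64(52), np.int64(1))]
160 [(np.int64(-200), np.int64(-54), np.int64(1)), (np.int64(-200), np.int64(-20), np.int64(0)), (np.int64(-201), np.int64(-1), np.int64(1)), (np.int64(-200), np.int64(17), np.int64(0)), (np.int64(-200), np.int64(53), np.int64(0))]
180 [(np.int64(-190), np.int64(-5
[... 2102 characters left out ...]
4(-163), np.int64(-31), np.int64(93)), (np.int64(-170), np.int64(-11), np.int64(101)), (np.int64(-119), np.int64(-1), np.int64(44)), (np.int64(-170), np.int64(7), np.int64(101)), (np.int64(-165), np.int64(28), np.int64(95))]
380 [(np.int64(-145), np.int64(-36), np.int64(82)), (np.int64(-169), np.int64(-11), np.int64(106)), (np.int64(-111), np.int64(-1), np.int64(47)), (np.int64(-170), np.int64(7), np.int64(107)), (np.int64(-78), np.int64(62), np.int64(12))]
400 [(np.int64(-146), np.int64(-34), np.int64(90)), (np.int64(-170), np.int64(-10), np.int64(112)), (np.int64(-164), np.int64(-2), np.int64(107)), (np.int64(-170), np.int64(6), np.int64(113)), (np.int64(-146), np.int64(32), np.int64(90))]
```

View pics/w2.png

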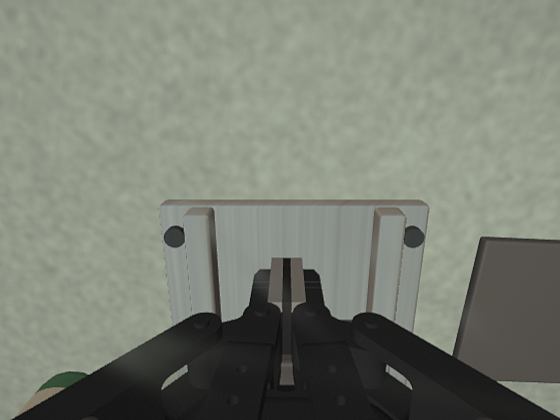

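The fingers sit in the channel at column 288, tips about 30 mm up, with roughly 21 mm to the case's rear face. Next: push it towards the stop.

>>> hand_motion([
  {"dx":-0.01, "finger_gap":0},
  {"dx":-0.018, "finger_gap":0},
  {"dx":-0.024, "finger_gap":0},
  {"dx":-0.03, "finger_gap":0},
  {"dx":-0.036, "finger_gap":0},
  {"dx":-0.042, "finger_gap":0},
  {"dx":-0.048, "finger_gap":0},
  {"dx":-0.054, "finger_gap":0},
  {"dx":-0.059, "finger_gap":0},
  {"dx":-0.063, "finger_gap":0},
  {"dx":-0.066, "finger_gap":0},
  {"dx":-0.068, "finger_gap":0},
  {"dx":-0.068, "finger_gap":0},
])

```text
t: 3.75
tcp_pos: [0.5458, 0.0806, 0.0502]
tool_rot: [0.64, 0.768, -0.0, 0.0]
force: [0.1, 1.1, 0.2]
finger_gap: -0.0
gripper_force: 0.4
```

>>> hand_motion([
  {"dx":-0.001, "finger_gap":0},
  {"dx":-0.002, "finger_gap":0},
  {"dx":-0.002, "finger_gap":0},
])

```text
t: 4.05
tcp_pos: [0.546, 0.0796, 0.0502]
tool_rot: [0.64, 0.768, 0.0, -0.0]
force: [-0.3, 4.4, 0.9]
finger_gap: -0.001
gripper_force: 2.3
```

>>> hand_motion([
  {"dx":-0.001, "finger_gap":0},
  {"dx":-0.002, "finger_gap":0},
  {"dx":-0.002, "finger_gap":0},
])

```text
t: 4.35
tcp_pos: [0.546, 0.0795, 0.0502]
tool_rot: [0.641, 0.768, 0.001, -0.001]
force: [-0.6, 12.3, 1.8]
finger_gap: 0.001
gripper_force: 6.1
```

Contact force is rising with no further motion, and the tool is at fixture x ≈ -81 mm, so the case is home. Next: back off, rise and check from the top.

>>> hand_motion([
  {"dx":0.01, "finger_gap":0},
  {"dx":0.03, "finger_gap":0},
  {"dx":0.04, "finger_gap":0},
  {"dx":0.04, "dz":-0.04, "finger_gap":0.3},
  {"dx":0.04, "dz":-0.09, "finger_gap":0.6},
  {"dx":0.04, "dz":-0.14, "finger_gap":1},
  {"dx":0.04, "dz":-0.19, "finger_gap":1},
  {"dx":0.04, "dz":-0.24, "finger_gap":1},
  {"dx":0.04, "dz":-0.26, "finger_gap":1},
  {"dx":0.04, "dz":-0.26, "finger_gap":1},
])

```text
t: 5.35
tcp_pos: [0.5414, 0.1162, 0.3145]
tool_rot: [0.64, 0.769, 0.003, 0.004]
force: [-0.1, 0.1, 0.0]
finger_gap: 1.001
gripper_force: 0.0
```

Run:
```python
from h import *
S=snap('side');s=S['s'];print(s['tcp_pos'],s['tool_rot'])
d=snap('wrist')
from scipy.spatial.transform import Rotation as Ro
z=d['range_z'].astype(float);v,u=np.indices(z.shape);P=np.stack([(u-d['cx'])/f(d)*z,(v-d['cy'])/f(d)*z,z],-1)
h=d['hand_eye'];T=P@h[:3,:3].T+h[:3,3];W=Ro.from_quat(s['tool_rot']).apply(T.reshape(-1,3)).reshape(T.shape)+s['tcp_pos']
o=np.array([.561,-.0004]);U=np.array([.181,-.983]);V=np.array([.983,.181])
x=(W[...,:2]-o)@U;y=(W[...,:2]-o)@V;Z=W[...,2]
m=(z>0)&(abs(y)<.03)&(Z>.035)&(Z<.075)&(x>-.12)
print('rear edge of case',[round(np.percentile(x[m&(Z<.05)],p)*1e3,1) for p in(1,5,50)],'cover z',np.median(Z[m&(Z>.052)]),'knob dx,dy:',)
R=Ro.from_quat(s['tool_rot']).as_matrix();print('to knob',R.T@(np.array([.602,-.221,.195])-s['tcp_pos']),'yaw err',np.degrees(np.arctan2(R[1,1],R[0,1]))-10.43)
```

```text
[0.54135686 0.11619091 0.31445728] [0.63982735 0.76850413 0.00262612 0.00393329]
rear edge of case [np.float64(-71.6), np.float64(-71.3), np.float64(-63.0)] cover z 0.06546209436336542 knob dx,dy:
to knob [-0.34227568 -0.00255549  0.12035849] yaw err 0.011736976632631624
```

>>> hand_motion([
  {"dx":-0.045, "finger_gap":1},
  {"dx":-0.09, "finger_gap":1},
  {"dx":-0.135, "finger_gap":1},
  {"dx":-0.18, "finger_gap":1},
  {"dx":-0.225, "finger_gap":1},
  {"dx":-0.265, "finger_gap":1},
  {"dx":-0.3, "finger_gap":1},
  {"dx":-0.325, "dy":-0.002, "finger_gap":1},
  {"dx":-0.342, "dy":-0.002, "dz":0.02, "finger_gap":1},
  {"dx":-0.342, "dy":-0.002, "dz":0.03, "finger_gap":1},
  {"dx":-0.342, "dy":-0.002, "dz":0.03, "finger_gap":1},
])

```text
t: 6.55
tcp_pos: [0.597, -0.2189, 0.2758]
tool_rot: [0.64, 0.768, -0.001, -0.005]
force: [0.1, -0.4, -0.4]
finger_gap: 1.002
gripper_force: 0.0
```

Add to h.py:
```python
from scipy.spatial.transform import Rotation as Ro
def wcloud():
    d=snap('wrist');s=d['s'];z=d['range_z'].astype(float);v,u=np.indices(z.shape);P=np.stack([(u-d['cx'])/f(d)*z,(v-d['cy'])/f(d)*z,z],-1)
    h=d['hand_eye'];T=P@h[:3,:3].T+h[:3,3];W=Ro.from_quat(s['tool_rot']).apply(T.reshape(-1,3)).reshape(T.shape)+s['tcp_pos'];W[z==0]=np.nan
    o=np.array([.561,-.0004]);F=np.stack([(W[...,:2]-o)@[.181,-.983],(W[...,:2]-o)@[.983,.181],W[...,2]],-1)
    return d,F,T
```

Run:
```python
from h import *
d,F,T=wcloud();save(d,'w3.png')
m=(F[...,2]>.175)&(F[...,2]<.215)&(abs(F[...,0]-.225)<.03)&(abs(F[...,1])<.03)
Q=T[m];print(m.sum(),d['s']['tcp_pos'])
from scipy.optimize import least_squares
r=least_squares(lambda c:np.linalg.norm(Q-c,axis=1)-.017,Q.mean(0)+[0,0,.01],loss='soft_l1',f_scale=.001);print('knob in tool',r.x,np.median(abs(r.fun)))
```

```text
2881 [ 0.59695765 -0.21894903  0.27578141]
knob in tool [-0.00131183  0.00682892  0.0843644 ] 0.0006832237781811586
```

View pics/w3.png

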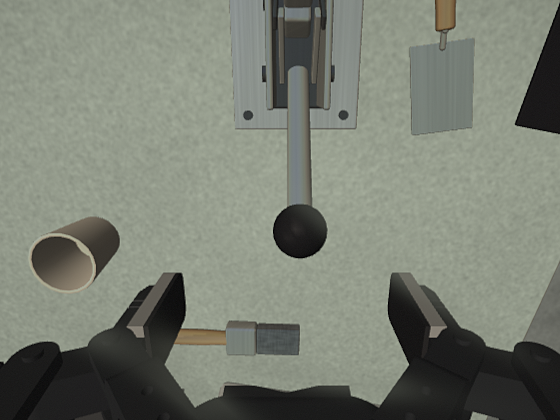

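The knob is at (300,231), roughly midway between the open jaws (their centre is near column 287), and the handle rod runs up the image. Next: descend to it and re-measure before closing.

>>> hand_motion([
  {"dy":0.003, "dz":0.02, "finger_gap":1},
  {"dy":0.006, "dz":0.04, "finger_gap":1},
  {"dy":0.006, "dz":0.06, "finger_gap":1},
  {"dy":0.006, "dz":0.075, "finger_gap":1},
  {"dy":0.006, "dz":0.08, "finger_gap":1},
  {"dy":0.006, "dz":0.08, "finger_gap":1},
  {"dy":0.006, "dz":0.08, "finger_gap":1},
])

```text
t: 7.3
tcp_pos: [0.6057, -0.2188, 0.2014]
tool_rot: [0.64, 0.769, 0.0, 0.001]
force: [-0.1, 0.3, 0.1]
finger_gap: 1.001
gripper_force: 0.0
```

Run:
```python
from h import *
from scipy.optimize import least_squares
d,F,T=wcloud();print(d['s']['tcp_pos'],d['s']['tool_rot'])
m=(np.linalg.norm(T-[0,0,.003],axis=-1)<.026)&(T[...,2]<.012)&(abs(T[...,1])<.024)
Q=T[m];print(m.sum())
r=least_squares(lambda c:np.linalg.norm(Q-c,axis=1)-.017,Q.mean(0)+[0,0,.01],loss='soft_l1',f_scale=.001);print('knob in tool',r.x,np.median(abs(r.fun)))
```

```text
[ 0.605746   -0.21878613  0.20138152] [6.39572414e-01 7.68730391e-01 1.41116992e-04 8.32850318e-04]
5156
knob in tool [-0.00052043 -0.00255801  0.00954237] 0.00026661766216346493
```

>>> hand_motion([
  {"dy":-0.0025, "dz":0.006, "finger_gap":1},
  {"dy":-0.0025, "dz":0.006, "finger_gap":0.7},
  {"dy":-0.0025, "dz":0.006, "finger_gap":0.5},
  {"dy":-0.0025, "dz":0.006, "finger_gap":0.2},
  {"dy":-0.0025, "dz":0.006, "finger_gap":0.2},
  {"dy":-0.0025, "dz":0.006, "finger_gap":0.2},
  {"dy":-0.0025, "dz":0.006, "finger_gap":0.2},
], force=40)

```text
t: 8.05
tcp_pos: [0.6046, -0.2195, 0.1951]
tool_rot: [0.64, 0.768, 0.001, 0.002]
force: [5.0, 2.2, 0.7]
finger_gap: 0.377
gripper_force: 39.6
```

>>> hand_motion([
  {"dx":0.004, "dz":-0.0046, "finger_gap":0.2},
  {"dx":0.0086, "dz":-0.0092, "finger_gap":0.2},
  {"dx":0.0135, "dz":-0.0136, "finger_gap":0.2},
  {"dx":0.0185, "dz":-0.0178, "finger_gap":0.2},
  {"dx":0.0237, "dz":-0.0217, "finger_gap":0.2},
  {"dx":0.0292, "dz":-0.0253, "finger_gap":0.2},
  {"dx":0.0348, "dz":-0.0286, "finger_gap":0.2},
  {"dx":0.0407, "dz":-0.0317, "finger_gap":0.2},
  {"dx":0.0466, "dz":-0.0344, "finger_gap":0.2},
  {"dx":0.0527, "dz":-0.0368, "finger_gap":0.2},
  {"dx":0.0527, "dz":-0.0368, "finger_gap":0.2},
])

```text
t: 9.15
tcp_pos: [0.5949, -0.1674, 0.2317]
tool_rot: [0.64, 0.769, 0.001, 0.002]
force: [5.8, 1.3, -2.1]
finger_gap: 0.376
gripper_force: 40.0
```

>>> hand_motion([
  {"dx":0.0062, "dz":-0.0021, "finger_gap":0.2},
  {"dx":0.0125, "dz":-0.0038, "finger_gap":0.2},
  {"dx":0.0189, "dz":-0.0052, "finger_gap":0.2},
  {"dx":0.0254, "dz":-0.0063, "finger_gap":0.2},
  {"dx":0.0319, "dz":-0.0071, "finger_gap":0.2},
  {"dx":0.036, "dz":-0.0073, "finger_gap":0.2},
  {"dx":0.0384, "dz":-0.0074, "finger_gap":0.2},
  {"dx":0.0405, "dz":-0.0075, "finger_gap":0.2},
  {"dx":0.0428, "dz":-0.0075, "finger_gap":0.2},
  {"dx":0.045, "dz":-0.0075, "finger_gap":0.2},
  {"dx":0.0471, "dz":-0.0074, "finger_gap":0.2},
  {"dx":0.0495, "dz":-0.0073, "finger_gap":0.2},
  {"dx":0.0515, "dz":-0.0072, "finger_gap":0.2},
  {"dx":0.0515, "dz":-0.0072, "finger_gap":0.2},
])

```text
t: 10.55
tcp_pos: [0.5858, -0.1177, 0.2394]
tool_rot: [0.64, 0.768, 0.001, 0.003]
force: [5.0, -0.9, 2.1]
finger_gap: 0.372
gripper_force: 39.9
```

>>> hand_motion([
  {"dx":0.002, "finger_gap":0.2},
  {"dx":0.003, "dz":0.0003, "finger_gap":0.2},
  {"dx":0.003, "dz":0.0003, "finger_gap":0.2},
])

```text
t: 10.85
tcp_pos: [0.5851, -0.1142, 0.2391]
tool_rot: [0.64, 0.768, 0.001, 0.002]
force: [4.6, 1.2, 2.1]
finger_gap: 0.369
gripper_force: 39.6
```

>>> hand_motion([
  {"dx":0.002, "finger_gap":0.2},
  {"dx":0.003, "dz":0.0003, "finger_gap":0.2},
  {"dx":0.003, "dz":0.0003, "finger_gap":0.2},
])

```text
t: 11.15
tcp_pos: [0.5844, -0.111, 0.2388]
tool_rot: [0.639, 0.769, 0.001, 0.002]
force: [4.7, 1.2, 2.7]
finger_gap: 0.367
gripper_force: 39.7
```

Run:
```python
from h import *
d=snap('side');px=cv2.resize(d['pixels'][195:300,235:345],None,fx=5,fy=5,interpolation=cv2.INTER_CUBIC);cv2.imwrite('pics/s2.png',cv2.cvtColor(cv2.convertScaleAbs(px,alpha=1.6),cv2.COLOR_RGB2BGR))
```

```text
(no output)
```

View pics/s2.png

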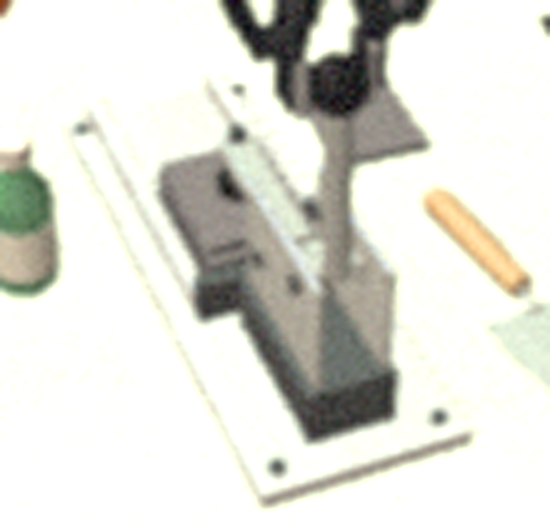

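The picture shows the clamp arm level with its pad on the cover at (233,185), and the knob at (338,85) in the fingers. Next: check the knob's real position and the cover height with depth.

Run:
```python
from h import *
from scipy.optimize import least_squares
d,F,T=wcloud();print(d['s']['tcp_pos'],d['s']['force'])
m=(np.linalg.norm(T-[0,0,.003],axis=-1)<.03)&(T[...,2]<.012)&(abs(T[...,1])<.012)
Q=T[m];print(m.sum())
r=least_squares(lambda c:np.linalg.norm(Q-c,axis=1)-.017,Q.mean(0)+[0,0,.01],loss='soft_l1',f_scale=.001);print('knob in tool',r.x,np.median(abs(r.fun)))
R=Ro.from_quat(d['s']['tool_rot']);p=R.apply(r.x)+d['s']['tcp_pos'];print(p,(p[:2]-[.561,-.0004])@[.181,-.983])
c=(F[...,0]>-.06)&(F[...,0]<-.04)&(abs(F[...,1])<.03);print('cover z wrist',c.sum(),np.nanmedian(F[c][:,2]) if c.any() else 0)
T_=cloud(snap('top'));o=np.array([.561,-.0004]);x=(T_[...,:2]-o)@[.181,-.983];y=(T_[...,:2]-o)@[.983,.181]
c=(x>-.06)&(x<-.04)&(abs(y)<.025);print('cover z top',np.nanmedian(T_[c][:,2]),c.sum())
```

```text
[ 0.58442448 -0.11098091  0.23874899] [4.98235641 0.49921827 1.78986466]
4838
knob in tool [-0.00957085 -0.00128396  0.00235276] 0.0002903925917649222
[ 0.58492092 -0.12062706  0.23640579] 0.12251289045697021
cover z wrist 0 0
cover z top 0.05312052189105295 119
```

The knob is about 3 mm short of its stop because the fingers slipped along it. The cover top reads 53 mm, so it is essentially down. Next: release, go round to the +x side, and push the knob onto its stop with closed fingers.

>>> hand_motion([
  {"finger_gap":1},
  {"finger_gap":1},
  {"finger_gap":1},
  {"finger_gap":1},
  {"dz":-0.035, "finger_gap":1},
  {"dz":-0.07, "finger_gap":1},
  {"dz":-0.07, "finger_gap":0.5},
  {"dx":-0.03, "dz":-0.07, "finger_gap":0},
  {"dx":-0.054, "dz":-0.07, "finger_gap":0},
  {"dx":-0.054, "dz":-0.07, "finger_gap":0},
  {"dx":-0.054, "dz":-0.07, "finger_gap":0},
  {"dx":-0.054, "dz":-0.03, "finger_gap":0},
  {"dx":-0.054, "finger_gap":0},
  {"dx":-0.054, "finger_gap":0},
  {"dx":-0.054, "finger_gap":0},
])

```text
t: 12.8
tcp_pos: [0.5923, -0.1634, 0.2376]
tool_rot: [0.64, 0.769, -0.0, -0.001]
force: [0.5, -0.3, 0.5]
finger_gap: 0.001
gripper_force: 0.0
```

>>> hand_motion([
  {"dx":0.006, "finger_gap":0},
  {"dx":0.01, "finger_gap":0},
  {"dx":0.014, "finger_gap":0},
  {"dx":0.017, "finger_gap":0},
  {"dx":0.019, "finger_gap":0},
  {"dx":0.02, "finger_gap":0},
  {"dx":0.021, "finger_gap":0},
  {"dx":0.021, "finger_gap":0},
])

```text
t: 13.6
tcp_pos: [0.5892, -0.1452, 0.2382]
tool_rot: [0.64, 0.768, -0.001, 0.001]
force: [-0.8, -5.5, 1.6]
finger_gap: -0.0
gripper_force: 2.4
```

>>> hand_motion([
  {"dx":0.001, "finger_gap":0},
  {"dx":0.002, "finger_gap":0},
  {"dx":0.002, "finger_gap":0},
  {"dx":0.002, "finger_gap":0},
])

```text
t: 14.0
tcp_pos: [0.5892, -0.145, 0.2383]
tool_rot: [0.64, 0.768, -0.002, 0.003]
force: [-0.4, -9.1, 1.8]
finger_gap: 0.0
gripper_force: 4.5
```

>>> hand_motion([
  {"dx":0.001, "finger_gap":0},
  {"dx":0.001, "finger_gap":0},
])

```text
t: 14.2
tcp_pos: [0.5892, -0.1449, 0.2384]
tool_rot: [0.64, 0.768, -0.002, 0.004]
force: [-0.2, -11.7, 0.1]
finger_gap: 0.007
gripper_force: 5.6
```

Run:
```python
from h import *
from scipy.optimize import least_squares
d,F,T=wcloud();print(d['s']['tcp_pos'],d['s']['force'])
m=(np.linalg.norm(T-[.029,0,.003],axis=-1)<.026)&(T[...,0]>.014)
Q=T[m];print(m.sum())
r=least_squares(lambda c:np.linalg.norm(Q-c,axis=1)-.017,Q.mean(0)+[0,0,.01],loss='soft_l1',f_scale=.001);print('knob in tool',r.x,np.median(abs(r.fun)))
R=Ro.from_quat(d['s']['tool_rot']);p=R.apply(r.x)+d['s']['tcp_pos'];print(p,(p[:2]-[.561,-.0004])@[.181,-.983])
```

```text
[ 0.58919038 -0.14492011  0.23837975] [ -0.16204864 -11.73675167   0.05167885]
6453
knob in tool [0.02837105 0.00018615 0.00192696] 0.0002608571915153658
[ 0.58424471 -0.11699991  0.23621937] 0.11882500718868845
```

The knob has stopped after 104.5 mm of travel with the force rising, so the clamp is shut and locked. Next: check the cover with the top camera and go over to the -x side of the knob.

>>> hand_motion([
  {"dx":-0.008, "finger_gap":0},
  {"dx":-0.012, "finger_gap":0},
  {"dx":-0.012, "dz":-0.04, "finger_gap":0},
  {"dx":-0.012, "dz":-0.08, "finger_gap":0},
  {"dx":0.025, "dz":-0.08, "finger_gap":0},
  {"dx":0.055, "dz":-0.08, "finger_gap":0},
  {"dx":0.065, "dz":-0.08, "finger_gap":0},
  {"dx":0.065, "dz":-0.08, "finger_gap":0},
  {"dx":0.065, "dz":-0.045, "finger_gap":0},
  {"dx":0.065, "dz":-0.012, "finger_gap":0},
  {"dx":0.065, "dz":-0.012, "finger_gap":0},
  {"dx":0.065, "dz":-0.012, "finger_gap":0},
])

```text
t: 15.45
tcp_pos: [0.5766, -0.0777, 0.2493]
tool_rot: [0.64, 0.768, -0.0, -0.001]
force: [0.6, 0.3, -0.1]
finger_gap: -0.0
gripper_force: 0.0
```

Run:
```python
from h import *
s=telemetry.sense();print((s['tcp_pos'][:2]-[.561,-.0004])@[.181,-.983],(s['tcp_pos'][:2]-[.561,-.0004])@[.983,.181])
T_=cloud(snap('top'));o=np.array([.561,-.0004]);x=(T_[...,:2]-o)@[.181,-.983];y=(T_[...,:2]-o)@[.983,.181]
c=(x>-.06)&(x<-.04)&(abs(y)<.025);print('cover z top',np.nanmedian(T_[c][:,2]),c.sum())
```

```text
0.07877376987220046 0.001386962327978358
cover z top 0.05292694105294523 117
```

>>> hand_motion([
  {"dx":-0.008, "finger_gap":0},
  {"dx":-0.012, "finger_gap":0},
  {"dx":-0.015, "finger_gap":0},
  {"dx":-0.018, "finger_gap":0},
  {"dx":-0.021, "finger_gap":0},
  {"dx":-0.024, "finger_gap":0},
  {"dx":-0.028, "finger_gap":0},
  {"dx":-0.033, "finger_gap":0},
  {"dx":-0.038, "finger_gap":0},
  {"dx":-0.044, "dz":0.001, "finger_gap":0},
  {"dx":-0.051, "dz":0.002, "finger_gap":0},
  {"dx":-0.051, "dz":0.002, "finger_gap":0},
])

```text
t: 16.7
tcp_pos: [0.5858, -0.1282, 0.2475]
tool_rot: [0.64, 0.768, -0.0, 0.0]
force: [-0.1, 0.1, -0.7]
finger_gap: -0.004
gripper_force: 0.0
```

>>> hand_motion([
  {"dx":-0.006, "dz":0.001, "finger_gap":0},
  {"dx":-0.012, "dz":0.003, "finger_gap":0},
  {"dx":-0.018, "dz":0.005, "finger_gap":0},
  {"dx":-0.024, "dz":0.008, "finger_gap":0},
  {"dx":-0.03, "dz":0.0105, "finger_gap":0},
  {"dx":-0.0355, "dz":0.0135, "finger_gap":0},
  {"dx":-0.041, "dz":0.0165, "finger_gap":0},
  {"dx":-0.046, "dz":0.02, "finger_gap":0},
  {"dx":-0.051, "dz":0.0235, "finger_gap":0},
  {"dx":-0.056, "dz":0.028, "finger_gap":0},
  {"dx":-0.06, "dz":0.0315, "finger_gap":0},
  {"dx":-0.063, "dz":0.0345, "finger_gap":0},
  {"dx":-0.065, "dz":0.037, "finger_gap":0},
  {"dx":-0.065, "dz":0.037, "finger_gap":0},
])

```text
t: 18.1
tcp_pos: [0.5972, -0.1913, 0.2102]
tool_rot: [0.64, 0.768, -0.0, -0.0]
force: [-0.1, 0.8, 0.1]
finger_gap: -0.004
gripper_force: 0.0
```

Run:
```python
from h import *
T=snap('top');S=snap('side');save(S,'s3.png')
a=blob(T,(340,178,392,210));b=blob(S,(295,225,335,265));print(a,b,tri(ray(T,a[0]),ray(S,b[0])))
s=telemetry.sense();print((s['tcp_pos'][:2]-[.561,-.0004])@[.181,-.983])
```

```text
((361.0, 208.5), 21.00605010986328, np.int32(379)) ((304.1666669845581, 230.83333349227905), 10.865436553955078, np.int32(70)) (array([ 0.56497807, -0.1849875 ,  0.22556174]), np.float64(0.025716582010638086))
0.1939979587744442
```

View pics/s3.png

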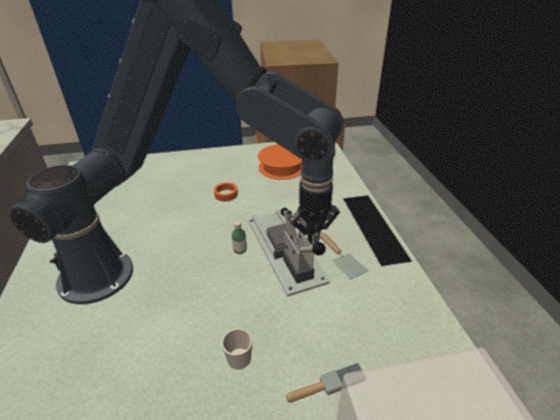

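The clamp is open again, with its pad raised at (287,213) and the knob back at (319,248). Next: a small nudge to be sure it sits on its open stop.

>>> hand_motion([
  {"dx":-0.001, "dz":0.001, "finger_gap":0},
  {"dx":-0.002, "dz":0.001, "finger_gap":0},
  {"dx":-0.003, "dz":0.001, "finger_gap":0},
  {"dx":-0.003, "dz":0.001, "finger_gap":0},
])

```text
t: 18.6
tcp_pos: [0.5977, -0.193, 0.2092]
tool_rot: [0.64, 0.768, 0.0, -0.001]
force: [0.3, 3.3, -1.9]
finger_gap: 0.002
gripper_force: 1.6
```

>>> hand_motion([
  {"dx":-0.001, "finger_gap":0},
  {"dx":-0.001, "finger_gap":0},
])

```text
t: 18.8
tcp_pos: [0.5976, -0.1936, 0.209]
tool_rot: [0.64, 0.768, 0.0, -0.002]
force: [0.9, 4.4, -3.4]
finger_gap: -0.0
gripper_force: 2.4
```

>>> hand_motion([
  {"dx":-0.001, "finger_gap":0},
  {"dx":-0.002, "finger_gap":0},
  {"dx":-0.002, "finger_gap":0},
])

```text
t: 19.1
tcp_pos: [0.5976, -0.1938, 0.209]
tool_rot: [0.64, 0.768, 0.001, -0.003]
force: [-0.2, 8.6, -1.4]
finger_gap: 0.001
gripper_force: 4.3
```

>>> hand_motion([
  {"dx":0.006, "dz":-0.005, "finger_gap":0},
  {"dx":0.012, "dz":-0.03, "finger_gap":0},
  {"dx":0.012, "dz":-0.07, "finger_gap":0},
  {"dx":0.012, "dz":-0.11, "finger_gap":0},
  {"dx":-0.02, "dz":-0.13, "finger_gap":0},
  {"dx":-0.06, "dz":-0.13, "finger_gap":0.5},
  {"dx":-0.1, "dz":-0.13, "finger_gap":1},
  {"dx":-0.14, "dz":-0.13, "finger_gap":1},
  {"dx":-0.18, "dz":-0.13, "finger_gap":1},
  {"dx":-0.18, "dz":-0.13, "finger_gap":1},
  {"dx":-0.18, "dz":-0.13, "finger_gap":1},
  {"dx":-0.18, "dz":-0.13, "finger_gap":1},
])

```text
t: 20.3
tcp_pos: [0.6308, -0.3734, 0.3403]
tool_rot: [0.64, 0.769, -0.0, 0.0]
force: [-0.7, 0.6, -0.0]
finger_gap: 1.003
gripper_force: 0.0
```

Run:
```python
from h import *
T=snap('top');S=snap('side');save(T,'t4.png')
a=blob(T,(358,180,390,206));b=blob(S,(308,238,332,262));print(a,b,tri(ray(T,a[0]),ray(S,b[0])))
W=cloud(T);o=np.array([.561,-.0004]);x=(W[...,:2]-o)@[.181,-.983];y=(W[...,:2]-o)@[.983,.181]
c=(x>-.06)&(x<-.03)&(abs(y)<.025);print('cover z',np.nanmedian(W[c][:,2]),c.sum())
c=(abs(y)<.03)&(W[...,2]>.034)&(W[...,2]<.06)&(x<.02);print('x range',[round(np.percentile(x[c],p)*1e3,1) for p in(1,3,97,99)])
z=np.load('top0.npz')['px'];cv2.imwrite('pics/x.png',cv2.cvtColor(np.hstack([cv2.convertScaleAbs(cv2.resize(q[140:300,215:350],None,fx=2.9,fy=2.9,interpolation=cv2.INTER_CUBIC),alpha=1.5) for q in(z,T['pixels'])]),cv2.COLOR_RGB2BGR))
df=cv2.absdiff(z,T['pixels']).max(-1)>40
n,l,st,_=cv2.connectedComponentsWithStats(df.astype(np.uint8));print(st[1:][st[1:,4]>25])
print(telemetry.sense()['force'],telemetry.sense()['t'])
```

```text
((372.38679218292236, 192.08490562438965), 5.717189788818359, np.int32(100)) ((318.8333330154419, 249.5), 5.441709518432617, np.int32(51)) (array([ 0.60483823, -0.22081982,  0.19323074]), np.float64(0.003001614492009044))
cover z 0.05338593496143017 174
x range [np.float64(-70.6), np.float64(-68.9), np.float64(16.5), np.float64(18.6)]
[[  184    89   363   331 31034]
 [  245   206    33    31   467]
 [  307   220    20     4    28]
 [  274   258    11     9    55]
 [    0   285    85   135  7878]
 [  309   397    27    23   205]
 [  288   410    19    10    32]]
[0.85053791 0.01179954 0.31949288] 20.4
```

View pics/x.png

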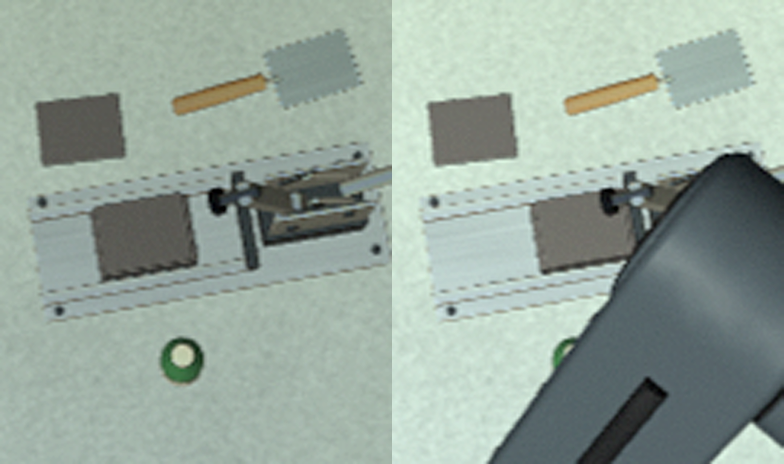

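The knob is back at its starting position, the pad is up, and the case is against the stop with the cover down. The forearm hides part of the view, so I'll move it clear for a last check of the stop gap.

>>> hand_motion([
  {"dx":0.045, "finger_gap":1},
  {"dx":0.09, "finger_gap":1},
  {"dx":0.135, "finger_gap":1},
  {"dx":0.18, "finger_gap":1},
  {"dx":0.225, "finger_gap":1},
  {"dx":0.27, "finger_gap":1},
  {"dx":0.315, "finger_gap":1},
  {"dx":0.36, "finger_gap":1},
  {"dx":0.405, "finger_gap":1},
  {"dx":0.45, "finger_gap":1},
  {"dx":0.495, "finger_gap":1},
  {"dx":0.54, "finger_gap":1},
  {"dx":0.585, "finger_gap":1},
  {"dx":0.63, "finger_gap":1},
  {"dx":0.66, "finger_gap":1},
  {"dx":0.66, "finger_gap":1},
  {"dx":0.66, "finger_gap":1},
])

```text
t: 22.1
tcp_pos: [0.5106, 0.2762, 0.3402]
tool_rot: [0.639, 0.769, 0.0, 0.001]
force: [0.1, -0.1, -1.1]
finger_gap: 0.998
gripper_force: 0.0
```

Run:
```python
from h import *
T=snap('top');z=np.load('top0.npz')['px']
W=cloud(T);o=np.array([.561,-.0004]);x=(W[...,:2]-o)@[.181,-.983];y=(W[...,:2]-o)@[.983,.181]
for y0 in(-.028,-.022,.024,.029):
    c=(abs(y-y0)<.004)&(x>-.09)&(x<.04);i=np.argsort(x[c]);print(y0,[(int(round(a*1e3)),int(round(b*1e3))) for a,b in zip(x[c][i],W[c][i,2])][::3])
q=cv2.convertScaleAbs(cv2.resize(T['pixels'][180:280,215:345],None,fx=6,fy=6,interpolation=cv2.INTER_CUBIC),alpha=1.5);cv2.imwrite('pics/y.png',cv2.cvtColor(q,cv2.COLOR_RGB2BGR))
df=cv2.absdiff(z,T['pixels']).max(-1)>40
n,l,st,_=cv2.connectedComponentsWithStats(df.astype(np.uint8));print(st[1:][st[1:,4]>15])
```

```text
-0.028 [(-89, 16), (-86, 8), (-83, 9), (-81, 5), (-77, 9), (-74, 11), (-71, 14), (-68, 45), (-65, 47), (-62, 48), (-58, 51), (-56, 48), (-53, 52), (-50, 54), (-47, 52), (-43, 54), (-41, 54), (-38, 52), (-35, 55), (-32, 52), (-27, 58), (-24, 54), (-21, 53), (-18, 52), (-15, 48), (-14, 58), (-11, 55), (-6, 55), (-3, 56), (0, 57), (3, 55), (5, 54), (9, 55), (12, 55), (15, 47), (18, 57), (21, 51), (24, 46), (28, 41), (30, 41), (33, 41), (38, 44)]
-0.022 [(-88, 9), (-85, 14), (-82, 9), (-79, 9), (-76, 7), (-70, 41), (-67, 46), (-64, 50), (-60, 51), (-58, 52), (-54, 52), (-51, 57), (-48, 51), (-45, 54), (-42, 52), (-40, 56), (-37, 52), (-34, 48), (-31, 49), (-28, 56), (-25, 55), (-22, 51), (-19, 54), (-16, 56), (-13, 48), (-8, 51), (-5, 51), (-2, 53), (1, 50), (4, 55), (7, 53), (10, 53), (12, 57), (15, 63), (19, 52), (22, 60), (25, 44), (28, 41), (31, 41), (34, 44), (39, 44)]
0.024 [(-90, 4), (-87, 6), (-84, 12), (-81, 12), (-77, 17), (-72, 13), (-71, 41), (-68, 48), (-64, 53), (-62, 47), (-59, 44), (-56, 49), (-53, 53), (-50, 52), (-47, 53), (-44, 52), (-42, 53), (-38, 53), (-35, 54), (-32, 52), (-29, 49), (-26, 54), (-21, 50), (-18, 59), (-15, 53), (-12, 49), (-9, 53), (-6, 50), (-3, 53)]
0.029 [(-89, 11), (-85, 8), (-82, 8), (-80, 14), (-76, 15), (-70, 44), (-67, 50), (-63, 51), (-61, 53), (-58, 56), (-55, 52), (-52, 50), (-46, 54), (-43, 53), (-40, 52), (-37, 59), (-32, 52), (-28, 55), (-25, 54), (-22, 52), (-19, 49), (-14, 51), (-11, 58), (-8, 53), (-5, 45), (-2, 48), (19, 54), (29, 41)]
[[   77   153   143   267 21201]
 [  246   206    31    31   440]
 [  281   207    18    25   265]
 [    0   285    77   135  6930]
 [  298   391    10     6    24]
 [  310   397    13    13    69]
 [  282   410    18     5    30]]
```

View pics/y.png

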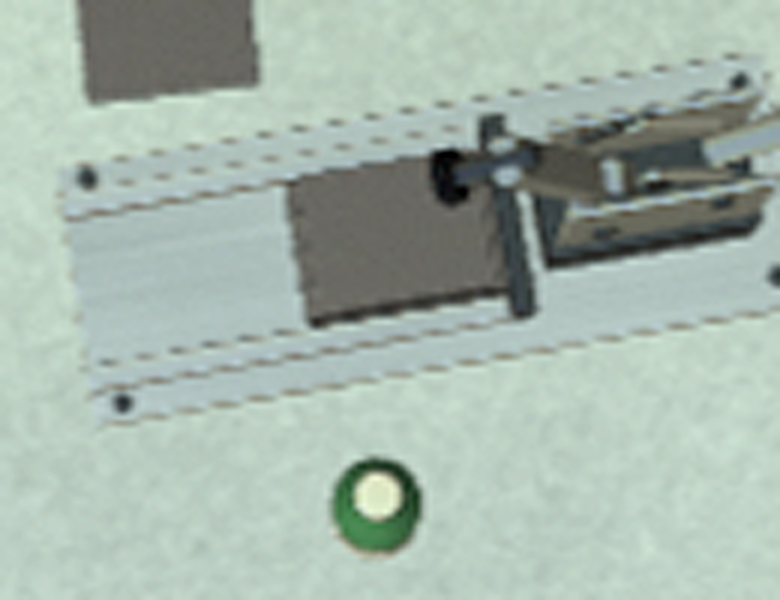

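The case lies flush against the stop at about (505,250), with no gap. The clamp pad is up at (450,175), and the glue bottle and spare cover have not moved.

```bash
python3 -c "
from station import manip, eyes, workorder, telemetry
print(workorder.sign_off())"
```

```text
the job is handed in; nothing more can be done
None
```

The job is handed in at about 22 s: the case is home against the stop, the cover is fully down from the clamp's press, the clamp is fully open again, and nothing else on the bench was touched.

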